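Lay out the tea-brewing set

TASK

Lay out the tea-brewing set in this order: stand the amber beaker upright in the round cut-out, set the steel brew basket down in the beaker so that its flange rests on the rim, and close the basket with the black lid with the red knob. Last of all, stand the blue square tea tin upright in the square cut-out. Everything should end up fully home, let go and still; leave the white mug and the steel pitcher where they stand.

Things in the scene. Friction and masses are not known exactly. Their poses are not given: they have to be found in the camera images.
- beaker_mid (a point): Amber open-topped straight round beaker, outside diameter 62 mm, height 70 mm, wall 4 mm (inside diameter 54 mm), floor 5 mm thick. Loose, stands upright on the counter. The point lies on its axis half-way up (35 mm above its underside); z is up along the axis.
- basket_mid (a point): Steel brew basket, loose, upright, 65 mm high. From the foot up: round body 42 to 44 mm across, 35 high; flange 66 across, 4 thick; then an open tubular collar 50 across (inside 42), 26 high, to grip it by. The point is on the axis half-way up, 32.5 mm above the foot; z up. Fitted, the body hangs in the beaker and the flange's underside rests on the rim.
- lid_mid (a point): Black lid with red knob, loose, 39 mm high. From below: plug 33 mm across, 8 high, on which it stands; disc 60 across, 5 thick; upright round red knob 24 across, 26 high. The point is on the axis half-way up, 19.5 mm above the plug's underside; z up. Fitted, the plug is inside the basket's collar and the disc rests on the collar's top edge.
- tin_mid (a point): Blue square tea tin with a steel-coloured disc on its top, loose, upright, 52 by 52 mm, 100 mm high, solid walls. The point lies on its axis half-way up (50 mm above its underside); x and y are square to its sides, z is up.
- round_cut_floor (a point): Light wooden block, 110 by 110 mm, 20 mm high, fixed to the counter, with one round cut-out, 69 mm in diameter and 14 mm deep, with a 3 mm bevelled mouth and a dark floor. The point is the centre of the cut-out's floor, 6 mm above the counter; x and y are square to the block's sides, z is up.
- square_cut_floor (a point): Light wooden block, 110 by 110 mm, 20 mm high, fixed to the counter, with one square cut-out, 59 by 59 mm, sides parallel to the block's sides, 14 mm deep, with a 3 mm bevelled mouth and a dark floor. The point is the centre of the cut-out's floor, 6 mm above the counter; x and y are square to the sides, z is up.
- mug_mid (a point): White mug, 76 mm across, 85 mm high, a bystander, loose: leave it. The point lies on its axis half-way up.
- pitcher_mid (a point): Steel milk pitcher, 80 mm across, 95 mm high, a bystander, loose: leave it. The point lies on its axis half-way up.

How it is judged:
On the way, in this order (a step that is already met when the one before it is completed fails the run):
1. the beaker stands upright on the floor of the round cut-out (horizontal distance between beaker_mid and round_cut_floor below 0.007 m and height (world z) of beaker_mid between 0.037 and 0.045 m and angle between beaker_mid's own z axis and vertical below 0.07 rad), for 0.2 s.
2. the basket hangs in the beaker, its flange on the rim (horizontal distance between basket_mid and beaker_mid below 0.0075 m and height (world z) of basket_mid between 0.07 and 0.077 m and angle between basket_mid's own z axis and vertical below 0.07 rad), for 0.2 s.
3. the lid closes the basket (horizontal distance between lid_mid and basket_mid below 0.0075 m and height (world z) of lid_mid between 0.114 and 0.121 m and angle between lid_mid's own z axis and vertical below 0.07 rad), for 0.2 s.
4. the tin stands upright on the floor of the square cut-out (horizontal distance between tin_mid and square_cut_floor below 0.007 m and height (world z) of tin_mid between 0.052 and 0.06 m and angle between tin_mid's own z axis and vertical below 0.07 rad), for 0.2 s.
At the end, for the whole second after the job is handed in: Beaker on the floor of the round cut-out, basket flange on the beaker rim, lid on the basket collar with its plug inside, tin on the floor of the square cut-out: each centred within 7 mm, at its seated height within about 4 mm, upright within 4 degrees, at rest (all of step 1 and all of step 2 and all of step 3 and all of step 4 and linear speed of each of beaker, basket, lid, tin below 0.02 m/s); the robot touches nothing.
It fails at once if the mug is shifted by more than 30 mm or knocked over (distance of mug_mid from where it was at the start of the episode above 0.03 m or angle between mug_mid's own z axis and vertical above 0.5 rad).
It fails at once if the pitcher is shifted by more than 30 mm or knocked over (distance of pitcher_mid from where it was at the start of the episode above 0.03 m or angle between pitcher_mid's own z axis and vertical above 0.5 rad).
It also fails if it takes over 128 s, if anything falls off the work surface, if the arm or the gripper's body presses on something with over 40 N, if the wrist force passes 120 N, or if a joint passes its speed limit or range.

ROBOT

A 6-joint arm with a two-finger parallel gripper is mounted at the origin on the work surface. World frame = base frame: x ahead of the robot, y to its left, z up, the work surface at z = 0. Lengths are in m, angles in rad, forces in N, time in s.
With the tool pointing down it reaches from about 0.4 to 0.925 m from the base axis. Payload 12.5 kg.
Tool frame: the origin (TCP) lies between the finger pads; the fingertips stand 17 mm ahead of it and the grasp point (between the pads) lies 2 mm behind it; z points along the fingers, x is the direction in which the jaws open and shut, and the axes are right-handed (so a half turn about z gives the same grasp; the last joint's range is limited). The gripper opens to 95 mm and grips with 3 to 60 N. Pads are 20 mm wide; open, the fingers measure 119 mm over their backs; the gripper's body (75 mm by 180 mm) begins 59 mm behind the grasp point.
Start: joints at [1.052, 0.491, 1.559, -0, 1.092, -0.106], TCP at [0.251, 0.573, 0.232] pointing down, gripper open.
Joint ranges: [-3.1, 3.1], [-0.84, 2.19], [0.05, 2.79], [-1.13, 4.28], [0.06, 2.93], [-2.69, 2.69]. Speed limits (rad/s): [2.22, 2.22, 2.79, 3.14, 3.14, 3.14].

INTERFACE

Orientations are given as a rotation vector (axis times angle).
In Python, from rig import * gives the robot as it stands. The module is installed in compiled form; this text tells all that it offers.
- The arm moves only by the shell command python3 -m crank 'ROWS' [OPENING]. ROWS is JSON, a list of rows, each a list of 6 numbers: the shift along the tool's x, y, z in cm, then the turn, a rotation vector about the tool's x, y, z in degrees. A call has 1 to 10 rows; each row shifts and turns the commanded pose from where the row before left it, along the tool's axes as they then stand; what a row does not reach is not made up. A row lasts 1/10 s, in which the tool goes at most 50 mm and 8.59 degrees, less where a joint would pass 70% of its speed; a pose out of reach is approached as far as the arm can. A call with a gripper value outside its range is refused whole. OPENING is the opening in per cent of the stroke, from 0 (shut) to 100 (fully open), set as the call begins (- or left out, the last holds). The fingers move at their own pace and stop on an object; the grip force is fixed at half the most. Time passes only in rows, so rows that do not move let the fingers close. It gives the time, the measured TCP pose, the force and the opening at its end, in the units of the state.
- sense(): the state, without advancing time (a new reading comes with each control period).
- capture(name): name is "scene" or "top"; returns the picture (420x560x3 uint8, blue, green, red); there is no depth.
- camera_info(name): a dict with "K" (3x3 intrinsics, pixels), "pose" (4x4, takes a point from camera to world coordinates). Camera axes: x right, y down, z forward; pixel columns grow to the right and rows downward; lengths in m; the calibration is good to about 2 mm. A picture is of the moment at which its call begins. camera_info takes no time and is no camera call.
- job_done(): hands the job in, once; it reports no verdict.
The state is a dict: "clock": time; "joints": joint angles; "qd": joint speeds; "effort": joint torques, N m; "position": TCP position; "tool_rot": TCP orientation; "wrist_force": force on the tool from outside, world axes, zero at the start; "ft_torque": the same for the moment, N m; "grip_width": finger opening in m.
Only numpy, scipy, OpenCV 4.12 (cv2) and the standard library are available. Lean on these libraries where they do the work, as an engineer would, in place of code of your own. Each camera call takes 0.05 s, during which the arm holds its last target.

## Working session

There is one attempt and no reset: what is moved stays moved. The work goes in short steps, Python scripts to look and compute and a shell command to move; the robot and the scene stay as the last step left them, time stands still between calls to the robot, and variables do not carry over. Pictures are saved under pics/ and viewed, and the job is handed in when it is done.

```bash
mkdir -p pics; python3 - <<'E'
from rig import *
import cv2,numpy as np
s=sense();print(s)
for n in("scene","top"):
    i=capture(n);cv2.imwrite(f"pics/{n}0.png",i);c=camera_info(n);print(n,np.round(c["K"],2),np.round(c["pose"],4))
E
```

```text
{'clock': 0.0, 'joints': array([ 1.05243435e+00,  4.91584218e-01,  1.55943723e+00,  4.24751269e-06,
        1.09169130e+00, -1.05607155e-01]), 'qd': array([ 5.81432555e-04,  7.59913134e-04,  7.36855215e-04, -1.07547403e-03,
       -1.58773040e-04, -8.11123053e-05]), 'effort': array([ 2.57435444e-03, -6.12654305e+01, -2.58176994e+01,  6.93764328e-02,
        4.82794200e-02, -5.27550833e-05]), 'position': array([0.25058365, 0.57233093, 0.23105062]), 'tool_rot': array([ 2.62908632e+00,  1.71881346e+00, -1.56837710e-03]), 'wrist_force': array([-0.0821265 , -0.75284376, -0.21354188]), 'ft_torque': array([ 0.03542275, -0.05353989,  0.0457968 ]), 'grip_width': 0.09509781180768337}
scene [[491.98   0.   278.16]
 [  0.   491.98 207.04]
 [  0.     0.     1.  ]] [[ 0.0215  0.5724 -0.8197  1.3828]
 [ 0.9998 -0.0139  0.0165 -0.0093]
 [-0.002  -0.8199 -0.5725  0.6467]
 [ 0.      0.      0.      1.    ]]
top [[404.73   0.   280.06]
 [  0.   404.73 211.4 ]
 [  0.     0.     1.  ]] [[-9.0000e-04 -9.8640e-01  1.6460e-01  3.8140e-01]
 [-1.0000e+00  8.0000e-04 -7.0000e-04  8.0000e-04]
 [ 5.0000e-04 -1.6460e-01 -9.8640e-01  1.0658e+00]
 [ 0.0000e+00  0.0000e+00  0.0000e+00  1.0000e+00]]
```

View pics/scene0.png

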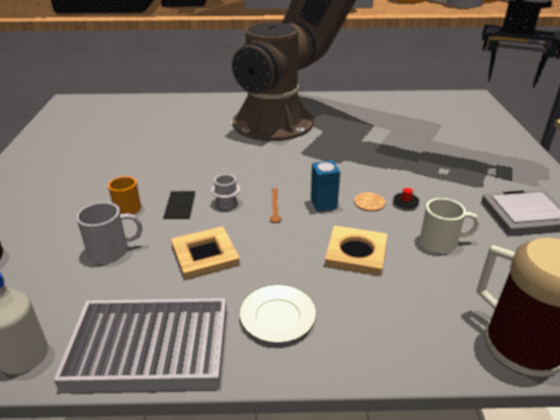

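View pics/top0.png

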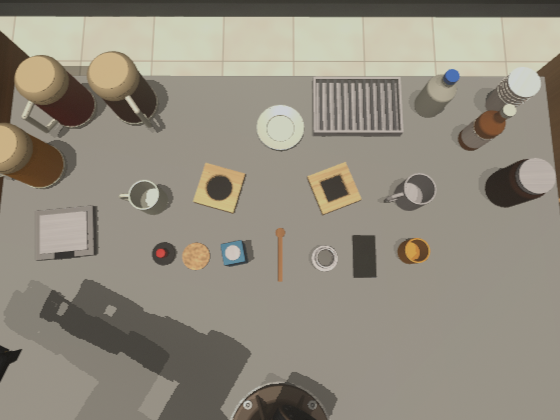

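The scene view shows the beaker (124,195), basket (226,190), tin (325,186), lid (406,198), round block (357,248) and square block (205,250). The mug is at (442,225) and the pitcher at (103,232). In the top view they are: beaker (413,251), basket (325,258), tin (233,253), lid (163,253), round block (220,187), square block (334,188).

```bash
cat > h.py <<'E'
import cv2,numpy as np
from rig import *
def ray(n,u,v):
    c=camera_info(n);P=np.array(c["pose"]);d=P[:3,:3]@np.linalg.inv(c["K"])@[u,v,1];return P[:3,3],d
def onz(n,u,v,z):
    o,d=ray(n,u,v);return (o+d*(z-o[2])/d[2])
def proj(n,p):
    c=camera_info(n);P=np.array(c["pose"]);q=c["K"]@(P[:3,:3].T@(np.array(p)-P[:3,3]));return q[:2]/q[2]
def crop(i,u,v,r=25,s=8):
    return cv2.resize(i[v-r:v+r,u-r:u+r],None,fx=s,fy=s,interpolation=cv2.INTER_CUBIC)
E
python3 - <<'E'
import cv2,numpy as np
i=cv2.imread('pics/top0.png');s=cv2.imread('pics/scene0.png')
from h import crop
def g(im,L,r=32,k=4): return np.hstack([crop(im,u,v,r,k) for u,v in L])
cv2.imwrite('pics/ct0.png',np.vstack([g(i,[(413,251),(325,258),(233,253)]),g(i,[(163,253),(220,187),(334,188)])]))
cv2.imwrite('pics/cs0.png',np.vstack([g(s,[(124,195),(226,190),(325,186)]),g(s,[(406,198),(357,248),(205,250)])]))
E
```

```text
(no output)
```

View pics/ct0.png

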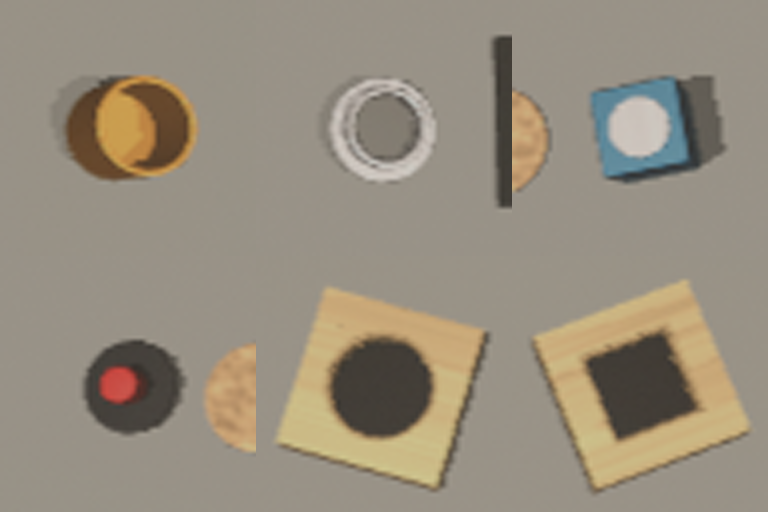

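View pics/cs0.png

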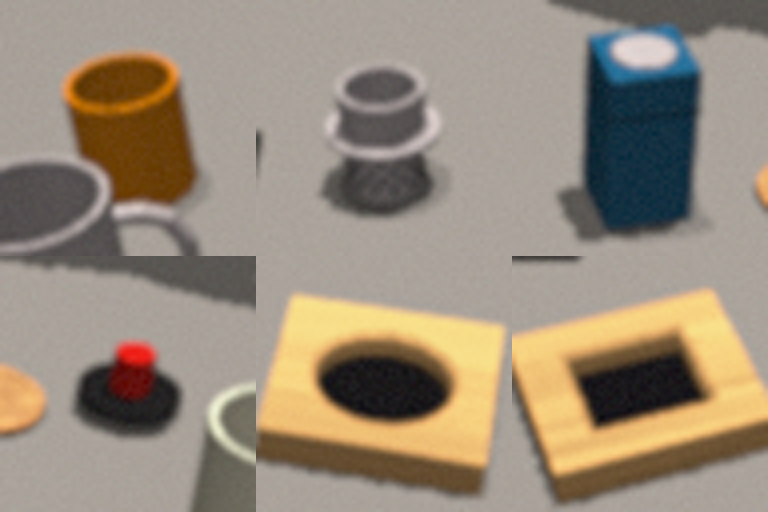

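```bash
cat > meas.py <<'E'
from h import *
def blob(m,u,v,r=40):
    w=np.zeros_like(m);w[v-r:v+r,u-r:u+r]=m[v-r:v+r,u-r:u+r]
    cs,_=cv2.findContours(w,cv2.RETR_EXTERNAL,cv2.CHAIN_APPROX_NONE)
    return max(cs,key=cv2.contourArea)
def sub(n,im,u0,v0,fn,r=30,k=8):
    c=cv2.resize(im[v0-r:v0+r,u0-r:u0+r],None,fx=k,fy=k,interpolation=cv2.INTER_CUBIC)
    m=(fn(cv2.cvtColor(c,cv2.COLOR_BGR2HSV).astype(int))*255).astype(np.uint8)
    m=cv2.morphologyEx(m,cv2.MORPH_OPEN,np.ones((5,5),np.uint8))
    cs,_=cv2.findContours(m,cv2.RETR_EXTERNAL,cv2.CHAIN_APPROX_NONE)
    c=max(cs,key=cv2.contourArea)
    return (c.reshape(-1,2)+.5)/k-.5+[u0-r,v0-r]
def rect(n,c,z):
    W=np.array([onz(n,u,v,z)[:2] for u,v in c]);R=cv2.minAreaRect((W*1000).astype(np.float32));return np.round(R[0],1),np.round(R[1],1),round(R[2],1)
def circ(n,c,z):
    W=np.array([onz(n,u,v,z)[:2] for u,v in c])*1000;(e,ax,_)=cv2.fitEllipse(W.astype(np.float32));lo,hi=W.min(0),W.max(0);return np.round(e,1),np.round(ax,1),'bbox',np.round((lo+hi)/2,1),np.round(hi-lo,1)
E
python3 - <<'E'
from meas import *
t=cv2.imread('pics/top0.png');s=cv2.imread('pics/scene0.png')
wood=lambda h:(h[...,0]<28)&(h[...,1]>60)&(h[...,2]>110)
for n,im,R,S in(('top',t,(220,187),(334,188)),('scene',s,(357,248),(205,250))):
    for q in(R,S):
        if n=='top': print(n,'block',rect(n,sub(n,im,*q,wood,36),.02))
    for q,f in((R,circ),(S,rect)):
        print(n,'hole',f(n,sub(n,im,*q,(lambda h:(h[...,2]<90)) if n=='top' else (lambda h:h[...,2]<60),20),.006 if n=='scene' else .02))
amb=lambda h:(h[...,0]<28)&(h[...,1]>150)&(h[...,2]>120)
print('beaker top',circ('top',sub('top',t,413,251,amb),.07))
print('beaker sc',circ('scene',sub('scene',s,124,186,lambda h:(h[...,0]<28)&(h[...,1]>150)&(h[...,2]>160),20),.07))
print('basket flange',circ('top',sub('top',t,325,258,lambda h:(h[...,2]>165),20),.039))
blue=lambda h:(h[...,0]>90)&(h[...,0]<120)&(h[...,1]>80)
c=sub('top',t,233,253,lambda h:blue(h)&(h[...,2]>120));print('tin top',rect('top',c,.1))
c=sub('top',t,233,253,lambda h:(h[...,2]>190)&(h[...,1]<60));print('tin disc',circ('top',c,.1))
c=sub('scene',s,325,170,lambda h:(h[...,2]>165)&(h[...,1]<90),18);print('tin disc sc',circ('scene',c,.1))
red=lambda h:((h[...,0]<8)|(h[...,0]>172))&(h[...,1]>120)&(h[...,2]>150)
print('knob',circ('top',sub('top',t,163,253,red,15),.039))
print('knob sc',circ('scene',sub('scene',s,406,192,lambda h:red(h)&(h[...,2]>215),12),.039))
print('disc',circ('top',sub('top',t,163,253,lambda h:(h[...,2]<100)|red(h),18),.013))
print('disc sc',circ('scene',sub('scene',s,406,200,lambda h:(h[...,2]<80)|red(h),18),.013))
E
```

```text
top block (array([620.6, 161.9]), array([114.6, 113.9]), 74.3)
top block (array([ 619.3, -142. ]), array([113.1, 114.5]), 21.2)Traceback (most recent call last):
  File "<stdin>", line 8, in <module>
  File "meas.py", line 16, in circ
    W=np.array([onz(n,u,v,z)[:2] for u,v in c])*1000;(e,ax,_)=cv2.fitEllipse(W.astype(np.float32));lo,hi=W.min(0),W.max(0);return np.round(e,1),np.round(ax,1),'bbox',np.round((lo+hi)/2,1),np.round(hi-lo,1)
                ~~~^^^^^^^^^
  File "h.py", line 6, in onz
    o,d=ray(n,u,v);return (o+d*(z-o[2])/d[2])
        ~~~^^^^^^^
  File "h.py", line 4, in ray
    c=camera_info(n);P=np.array(c["pose"]);d=P[:3,:3]@np.linalg.inv(c["K"])@[u,v,1];return P[:3,3],d
ValueError: time passes only in moves, steps and waits
```

```bash
python3 - <<'E'
s=open('h.py').read()
s=s.replace("def ray","_C={}\ndef ci(n):\n    if n not in _C:_C[n]=camera_info(n)\n    return _C[n]\ndef ray",1)
a,b=s.split("def ray");open('h.py','w').write(a+"def ray"+b.replace("camera_info(","ci("))
E
cat > m1.py <<'E'
from meas import *
t=cv2.imread('pics/top0.png');s=cv2.imread('pics/scene0.png')
wood=lambda h:(h[...,0]<28)&(h[...,1]>60)&(h[...,2]>110)
for n,im,R,S in(('top',t,(220,187),(334,188)),('scene',s,(357,248),(205,250))):
    for q in(R,S):
        if n=='top': print(n,'block',rect(n,sub(n,im,*q,wood,36),.02))
    for q,f in((R,circ),(S,rect)):
        print(n,'hole',f(n,sub(n,im,*q,(lambda h:(h[...,2]<90)) if n=='top' else (lambda h:h[...,2]<60),20),.006 if n=='scene' else .02))
amb=lambda h:(h[...,0]<28)&(h[...,1]>150)&(h[...,2]>120)
print('beaker top',circ('top',sub('top',t,413,251,amb),.07))
print('beaker sc',circ('scene',sub('scene',s,124,186,lambda h:(h[...,0]<28)&(h[...,1]>150)&(h[...,2]>160),20),.07))
print('basket flange',circ('top',sub('top',t,325,258,lambda h:(h[...,2]>165),20),.039))
blue=lambda h:(h[...,0]>90)&(h[...,0]<120)&(h[...,1]>80)
c=sub('top',t,233,253,lambda h:blue(h)&(h[...,2]>120));print('tin top',rect('top',c,.1))
c=sub('top',t,233,253,lambda h:(h[...,2]>190)&(h[...,1]<60));print('tin disc',circ('top',c,.1))
c=sub('scene',s,325,170,lambda h:(h[...,2]>165)&(h[...,1]<90),18);print('tin disc sc',circ('scene',c,.1))
red=lambda h:((h[...,0]<8)|(h[...,0]>172))&(h[...,1]>120)&(h[...,2]>150)
print('knob',circ('top',sub('top',t,163,253,red,15),.039))
print('knob sc',circ('scene',sub('scene',s,406,192,lambda h:red(h)&(h[...,2]>215),12),.039))
print('disc',circ('top',sub('top',t,163,253,lambda h:(h[...,2]<100)|red(h),18),.013))
print('disc sc',circ('scene',sub('scene',s,406,200,lambda h:(h[...,2]<80)|red(h),18),.013))
E
python3 m1.py; python3 - <<'E'
from rig import *
s=sense();print(s['clock'],s['position'],s['tool_rot'])
E
```

```text
top block (array([620.6, 161.9]), array([114.6, 113.9]), 74.3)
top block (array([ 619.3, -142. ]), array([113.1, 114.5]), 21.2)
top hole (array([620.2, 161.8]), array([63.2, 64.1]), 'bbox', array([620.3, 161.7]), array([63.3, 64.3]))
top hole (array([ 619.3, -141.8]), array([56.5, 55.5]), 21.4)
scene hole (array([615.5, 164.7]), array([47. , 60.4]), 'bbox', array([615.6, 164.7]), array([47.8, 61.1]))
scene hole (array([ 614.7, -143.3]), array([39.3, 53.2]), 21.2)
beaker top (array([ 451.2, -334.5]), array([55.1, 58.5]), 'bbox', array([ 451.3, -335. ]), array([59.1, 60.1]))
beaker sc (array([ 456.8, -331. ]), array([48.5, 54.8]), 'bbox', array([ 457.9, -322.1]), array([58.6, 36.7]))
basket flange (array([ 433.4, -111.6]), array([64.6, 66. ]), 'bbox', array([ 433.2, -111.6]), array([64.9, 67. ]))
tin top (array([444. , 113.3]), array([50.6, 50.1]), 11.2)
tin disc (array([444.1, 113.9]), array([32.7, 33.2]), 'bbox', array([444.3, 113.9]), array([32.6, 32. ]))
tin disc sc (array([445.1, 114.1]), array([37.6, 39.9]), 'bbox', array([445.7, 114.4]), array([40.4, 37.6]))
knob (array([447.1, 303.5]), array([21.4, 22. ]), 'bbox', array([447. , 303.3]), array([21.1, 21.7]))
knob sc (array([450.3, 303.9]), array([19. , 19.8]), 'bbox', array([450.4, 304. ]), array([19.5, 19.4]))
disc (array([447.5, 301.5]), array([59.1, 61.9]), 'bbox', array([447.5, 301.1]), array([59.7, 62.6]))
disc sc (array([461.1, 299.4]), array([57.3, 67.6]), 'bbox', array([459.5, 300.4]), array([68.2, 61.4]))
0.1 [0.25061864 0.57232927 0.23111524] [ 2.62915242e+00  1.71877254e+00 -1.39863408e-03]
```

```bash
cat > go.py <<'E'
import sys
from rig import *
import numpy as np
from scipy.spatial.transform import Rotation as R
s=sense();x,y,z=[float(a) for a in sys.argv[1:4]]
C=R.from_rotvec(s['tool_rot']);X=C.as_matrix()[:,0];yaw=np.degrees(np.arctan2(X[1],X[0]))
w=float(sys.argv[4]) if len(sys.argv)>4 else yaw
c,q=np.cos(np.radians(w)),np.sin(np.radians(w))
D=R.from_matrix(np.array([[c,q,0],[q,-c,0],[0,0,-1.]]))
dp=np.array([x,y,z])-s['position']
print('t',round(s['clock'],2),'pos',np.round(s['position'],4),'yaw',round(yaw,2),'w',round(s['grip_width'],4),'F',np.round(s['wrist_force'],1))
print('turn deg',np.round((C.inv()*D).as_rotvec(degrees=True),2),'then shift cm',np.round(D.inv().apply(dp)*100,2))
E
python3 go.py .45 .2 .23; python3 go.py .451 -.335 .23
```

```text
t 0.1 pos [0.2506 0.5723 0.2311] yaw 66.35 w 0.0947 F [ 0.1 -0.   0.2]
turn deg [-0.01  0.06 -0.  ] then shift cm [-26.11  33.2    0.11]
t 0.1 pos [0.2506 0.5723 0.2311] yaw 66.35 w 0.0947 F [ 0.1 -0.   0.2]
turn deg [-0.01  0.06 -0.  ] then shift cm [-75.07  54.75   0.11]
```

```bash
python3 -m crank '[[-2.6,3.3,0,0,0,0],[-2.6,3.3,0,0,0,0],[-2.6,3.3,0,0,0,0],[-2.6,3.3,0,0,0,0],[-2.6,3.3,0,0,0,0],[-2.6,3.3,0,0,0,0],[-2.6,3.3,0,0,0,0],[-2.6,3.3,0,0,0,0],[-2.6,3.3,0,0,0,0],[-2.6,3.3,0,0,0,0]]' 100; python3 go.py .451 -.335 .23
```

```text
clock: 1.1
position: [0.4491, 0.2003, 0.2316]
tool_rot: [-2.629, -1.719, 0.0]
wrist_force: [1.3, 0.6, 1.1]
grip_width: 0.0949
t 1.1 pos [0.4491 0.2003 0.2316] yaw 66.35 w 0.0949 F [1.3 0.6 1.1]
turn deg [-0.01  0.   -0.  ] then shift cm [-48.96  21.64   0.16]
```

```bash
python3 -m crank '[[-4.1,1.8,0,0,0,0],[-4.1,1.8,0,0,0,0],[-4.1,1.8,0,0,0,0],[-4.1,1.8,0,0,0,0],[-4.1,1.8,0,0,0,0],[-4.1,1.8,0,0,0,0],[-4.1,1.8,0,0,0,0],[-4.1,1.8,0,0,0,0],[-4.1,1.8,0,0,0,0],[-4.1,1.8,0,0,0,0]]'; python3 -m crank '[[-4,1.8,0,0,0,0],[-3.4,1.5,0,0,0,0],[0,0,0,0,0,0],[0,0,0,0,0,0],[0,0,0,0,0,0]]';python3 go.py .451 -.335 .047
```

```text
clock: 2.1
position: [0.4486, -0.2477, 0.2315]
tool_rot: [-2.63, -1.719, -0.0]
wrist_force: [1.1, -0.1, 1.0]
grip_width: 0.095
clock: 2.6
position: [0.4495, -0.3259, 0.2314]
tool_rot: [-2.628, -1.719, -0.0]
wrist_force: [-0.2, 0.1, 0.1]
grip_width: 0.095
t 2.6 pos [ 0.4495 -0.3259  0.2314] yaw 66.38 w 0.095 F [-0.2  0.1  0.1]
turn deg [-0.04 -0.03  0.  ] then shift cm [-0.78  0.5  18.44]
```

```bash
python3 -m crank '[[-0.8,0.5,2,0,0,0],[0,0,3,0,0,0],[0,0,3,0,0,0],[0,0,3,0,0,0],[0,0,3,0,0,0],[0,0,2.4,0,0,0],[0,0,2,0,0,0],[0,0,0,0,0,0],[0,0,0,0,0,0],[0,0,0,0,0,0]]'; python3 go.py .451 -.335 .047; python3 - <<'E'
from h import *
t=capture('top');s=capture('scene');cv2.imwrite('pics/a1.png',np.hstack([crop(t,413,251,40,5),crop(s,124,185,40,5)]))
E
```

```text
clock: 3.6
position: [0.4516, -0.336, 0.0489]
tool_rot: [2.628, 1.719, 0.001]
wrist_force: [0.6, 0.5, -0.2]
grip_width: 0.0951
t 3.6 pos [ 0.4516 -0.336   0.0489] yaw 66.39 w 0.0951 F [ 0.6  0.5 -0.2]
turn deg [0.09 0.03 0.  ] then shift cm [ 0.07 -0.1   0.19]
```

View pics/a1.png

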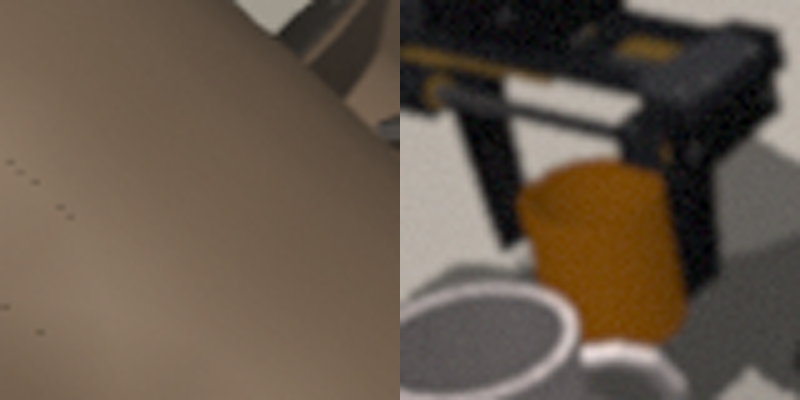

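The top view is blocked by the arm. In the scene crop the beaker sits between the two fingers, so I'm closing on it.

```bash
python3 -m crank '[[0,0,0,0,0,0],[0,0,0,0,0,0],[0,0,0,0,0,0],[0,0,0,0,0,0],[0,0,0,0,0,0],[0,0,0,0,0,0],[0,0,0,0,0,0],[0,0,0,0,0,0]]' 0;python3 -m crank '[[0,0,-1,0,0,0],[0,0,-2,0,0,0],[0,0,-3,0,0,0],[0,0,-3,0,0,0],[0,0,-2,0,0,0],[0,0,0,0,0,0],[0,0,0,0,0,0]]'; python3 go.py .6203 .1618 .159
```

```text
clock: 4.5
position: [0.451, -0.3362, 0.0477]
tool_rot: [2.629, 1.719, 0.0]
wrist_force: [-0.5, -0.4, 1.7]
grip_width: 0.0625
clock: 5.2
position: [0.4509, -0.3359, 0.1576]
tool_rot: [2.629, 1.719, 0.0]
wrist_force: [-0.3, -1.4, -1.5]
grip_width: 0.0627
t 5.2 pos [ 0.4509 -0.3359  0.1576] yaw 66.35 w 0.0627 F [-0.3 -1.4 -1.5]
turn deg [ 0.01 -0.   -0.  ] then shift cm [52.39 -4.45 -0.14]
```

```bash
python3 -m crank '[[2,-0.2,0,0,0,0],[4,-0.3,0,0,0,0],[4.3,-0.4,0,0,0,0],[4.3,-0.4,0,0,0,0],[4.3,-0.4,0,0,0,0],[4.3,-0.4,0,0,0,0],[4.3,-0.4,0,0,0,0],[4.3,-0.4,0,0,0,0],[4.3,-0.4,0,0,0,0],[4.3,-0.4,0,0,0,0]]'; python3 -m crank '[[4,-0.3,0,0,0,0],[4,-0.3,0,0,0,0],[2.5,-0.2,0,0,0,0],[1,0,0,0,0,0],[0,0,0,0,0,0],[0,0,0,0,0,0],[0,0,0,0,0,0],[0,0,0,0,0,0]]'; python3 go.py .6203 .1618 .074
```

```text
clock: 6.2
position: [0.5789, 0.0506, 0.1561]
tool_rot: [-2.628, -1.718, 0.003]
wrist_force: [0.6, -1.1, -2.1]
grip_width: 0.0625
clock: 7.0
position: [0.6179, 0.1562, 0.1577]
tool_rot: [-2.631, -1.717, 0.0]
wrist_force: [-0.1, -0.0, -0.9]
grip_width: 0.0624
t 7.0 pos [0.6179 0.1562 0.1577] yaw 66.27 w 0.0624 F [-0.1 -0.  -0.9]
turn deg [-0.01  0.   -0.  ] then shift cm [ 0.61 -0.    8.37]
```

```bash
python3 -m crank '[[0.6,0,2,0,0,0],[0,0,3,0,0,0],[0,0,2,0,0,0],[0,0,1,0,0,0],[0,0,0,0,0,0],[0,0,0,0,0,0]]'; python3 go.py .6203 .1618 .054; python3 - <<'E'
from h import *
s=capture('scene');cv2.imwrite('pics/a2.png',crop(s,357,235,50,6))
E
```

```text
clock: 7.6
position: [0.6208, 0.1626, 0.0785]
tool_rot: [2.63, 1.718, 0.001]
wrist_force: [0.5, 0.1, -0.8]
grip_width: 0.0627
t 7.6 pos [0.6208 0.1626 0.0785] yaw 66.33 w 0.0627 F [ 0.5  0.1 -0.8]
turn deg [ 0.05 -0.03 -0.  ] then shift cm [-0.09 -0.02  2.45]
```

View pics/a2.png

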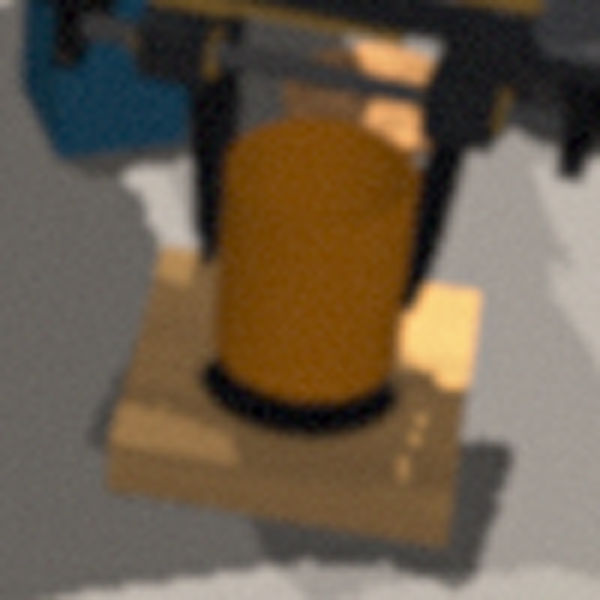

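The beaker is over the hole and centred in the crop: hole edge at x≈205–395, beaker at 215–400. I'm lowering it.

```bash
python3 -m crank '[[-0.05,0,1,0,0,0],[0,0,0.5,0,0,0],[0,0,0.4,0,0,0],[0,0,0.3,0,0,0],[0,0,0.2,0,0,0],[0,0,0,0,0,0],[0,0,0,0,0,0]]'; python3 go.py .6203 .1618 .054
```

```text
clock: 8.35
position: [0.6203, 0.1624, 0.0537]
tool_rot: [2.629, 1.719, 0.0]
wrist_force: [-0.3, -0.6, -1.1]
grip_width: 0.0625
t 8.35 pos [0.6203 0.1624 0.0537] yaw 66.35 w 0.0625 F [-0.3 -0.6 -1.1]
turn deg [ 0.01 -0.01 -0.  ] then shift cm [-0.05  0.02 -0.03]
```

Seated height reached. I'll open and rise.

```bash
python3 -m crank '[[0,0,0,0,0,0],[0,0,0,0,0,0],[0,0,0,0,0,0],[0,0,0,0,0,0],[0,0,0,0,0,0],[0,0,0,0,0,0]]' 100;python3 -m crank '[[0,0,-1,0,0,0],[0,0,-3,0,0,0],[0,0,-4,0,0,0],[0,0,-4,0,0,0],[0,0,-3,0,0,0],[0,0,-2,0,0,0],[0,0,0,0,0,0]]'; python3 go.py .4333 -.1116 .2
```

```text
clock: 8.95
position: [0.6202, 0.1624, 0.0537]
tool_rot: [-2.63, -1.719, -0.0]
wrist_force: [0.0, -0.4, -0.4]
grip_width: 0.0946
clock: 9.65
position: [0.621, 0.1625, 0.2275]
tool_rot: [2.628, 1.718, 0.008]
wrist_force: [-0.8, -0.2, 0.1]
grip_width: 0.095
t 9.65 pos [0.621  0.1625 0.2275] yaw 66.35 w 0.095 F [-0.8 -0.2  0.1]
turn deg [ 0.27 -0.18 -0.  ] then shift cm [-32.64  -6.2    2.75]
```

```bash
python3 -m crank '[[-2.6,-0.5,0,0,0,0],[-4,-0.8,0,0,0,0],[-4,-0.8,0,0,0,0],[-4,-0.8,0,0,0,0],[-4,-0.7,0,0,0,0],[-4,-0.7,0,0,0,0],[-4,-0.7,0,0,0,0],[-3,-0.6,0,0,0,0],[-2,-0.4,0,0,0,0],[-1,-0.2,0,0,0,0]]';python3 -m crank '[[0,0,0,0,0,0],[0,0,0,0,0,0],[0,0,0,0,0,0]]'; python3 - <<'E'
from meas import *
t=capture('top');s=capture('scene');cv2.imwrite('pics/a3t.png',t);cv2.imwrite('pics/a3.png',np.hstack([crop(t,220,187,40,5),crop(s,357,230,40,5)]))
amb=lambda h:(h[...,0]<28)&(h[...,1]>150)&(h[...,2]>100)
print('beaker top',circ('top',sub('top',t,218,184,amb,20),.076))
E
python3 go.py .4333 -.1116 .06
```

```text
clock: 10.65
position: [0.4315, -0.1124, 0.2232]
tool_rot: [-2.63, -1.717, 0.001]
wrist_force: [0.4, 0.1, -0.1]
grip_width: 0.0951
clock: 10.95
position: [0.4331, -0.1107, 0.2235]
tool_rot: [-2.629, -1.72, -0.0]
wrist_force: [0.8, -0.1, -0.0]
grip_width: 0.0953
beaker top (array([618.9, 161.7]), array([52. , 56.5]), 'bbox', array([620.1, 160.9]), array([54. , 60.9]))
t 11.05 pos [ 0.433  -0.1108  0.2235] yaw 66.41 w 0.0952 F [ 0.1 -0.1 -0.6]
turn deg [-0.01 -0.01  0.  ] then shift cm [-0.06  0.06 16.35]
```

View pics/a3.png

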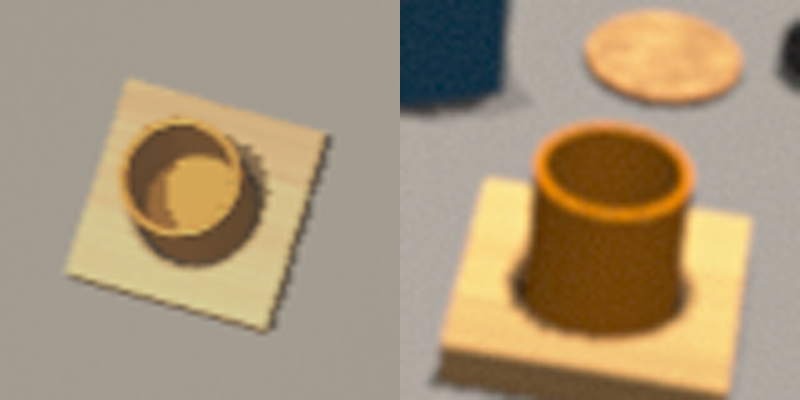

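The beaker stands upright in the round hole, with its rim centred at about (182,177) in the left crop. Next I descend to the basket collar.

```bash
python3 -m crank '[[-0.05,0.05,2,0,0,0],[0,0,3,0,0,0],[0,0,3,0,0,0],[0,0,3,0,0,0],[0,0,3,0,0,0],[0,0,1.6,0,0,0],[0,0,0.6,0,0,0],[0,0,0,0,0,0],[0,0,0,0,0,0],[0,0,0,0,0,0]]'; python3 -m crank '[[0,0,0,0,0,0],[0,0,0,0,0,0],[0,0,0,0,0,0],[0,0,0,0,0,0],[0,0,0,0,0,0],[0,0,0,0,0,0],[0,0,0,0,0,0],[0,0,0,0,0,0]]' 0;python3 -m crank '[[0,0,-1,0,0,0],[0,0,-2,0,0,0],[0,0,-3,0,0,0],[0,0,-3,0,0,0],[0,0,-2,0,0,0],[0,0,-1,0,0,0],[0,0,0,0,0,0],[0,0,0,0,0,0]]'; python3 go.py .6203 .162 .18;python3 - <<'E'
from h import *
s=capture('scene');cv2.imwrite('pics/a4.png',crop(s,226,150,50,6))
E
```

```text
clock: 12.05
position: [0.4333, -0.1121, 0.0625]
tool_rot: [2.628, 1.719, 0.002]
wrist_force: [0.8, 0.6, -0.4]
grip_width: 0.0948
clock: 12.85
position: [0.4329, -0.112, 0.0616]
tool_rot: [-2.629, -1.719, -0.0]
wrist_force: [-0.4, -0.1, 0.2]
grip_width: 0.0497
clock: 13.65
position: [0.4326, -0.1119, 0.1811]
tool_rot: [-2.629, -1.719, 0.001]
wrist_force: [0.0, -0.3, -1.7]
grip_width: 0.0499
t 13.65 pos [ 0.4326 -0.1119  0.1811] yaw 66.35 w 0.0499 F [ 0.  -0.3 -1.7]
turn deg [-0.04 -0.    0.  ] then shift cm [32.62  6.21  0.11]
```

View pics/a4.png

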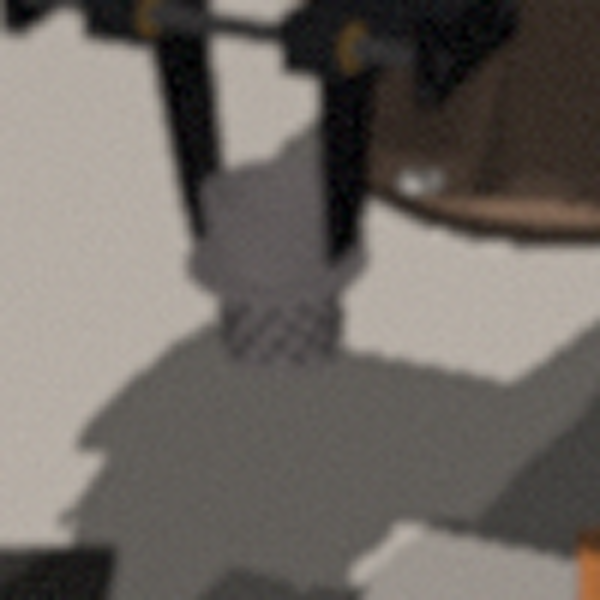

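The basket is held upright at crop (280,260). I'm carrying it over the beaker.

```bash
python3 -m crank '[[2,0.4,0,0,0,0],[4,0.8,0,0,0,0],[4,0.8,0,0,0,0],[4,0.8,0,0,0,0],[4,0.8,0,0,0,0],[4,0.7,0,0,0,0],[4,0.7,0,0,0,0],[3,0.6,0,0,0,0],[2.4,0.4,0,0,0,0],[1.2,0.2,0,0,0,0]]';python3 -m crank '[[0,0,2,0,0,0],[0,0,1.3,0,0,0],[0,0,0,0,0,0],[0,0,0,0,0,0],[0,0,0,0,0,0]]'; python3 go.py .6203 .162 .1026;python3 - <<'E'
from h import *
s=capture('scene');cv2.imwrite('pics/a5.png',crop(s,357,210,50,6))
E
```

```text
clock: 14.7
position: [0.6207, 0.1632, 0.1797]
tool_rot: [-2.627, -1.72, 0.003]
wrist_force: [-0.5, -0.7, -1.0]
grip_width: 0.0497
clock: 15.2
position: [0.6207, 0.1613, 0.1493]
tool_rot: [2.63, 1.718, 0.001]
wrist_force: [0.4, -1.1, -1.1]
grip_width: 0.0495
t 15.2 pos [0.6207 0.1613 0.1493] yaw 66.32 w 0.0495 F [ 0.4 -1.1 -1.1]
turn deg [ 0.04 -0.03 -0.  ] then shift cm [ 0.05 -0.07  4.67]
```

View pics/a5.png

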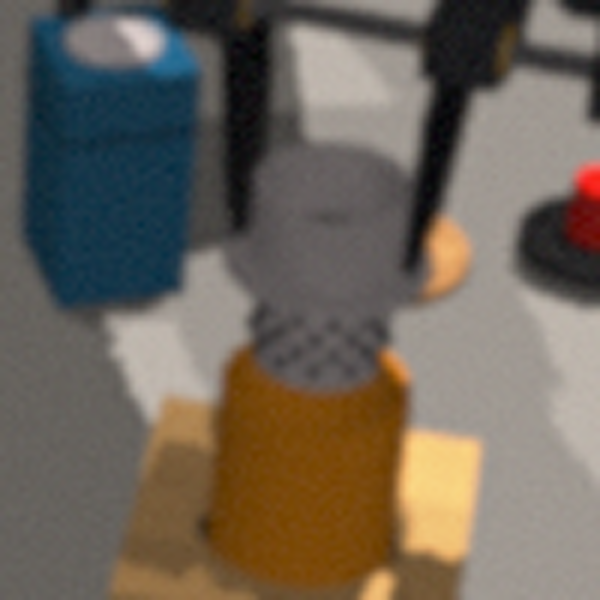

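The basket foot (crop 250–390) lies centred over the beaker mouth (220–410). I'm lowering it.

```bash
python3 -m crank '[[0.05,-0.05,1,0,0,0],[0,0,1,0,0,0],[0,0,0.8,0,0,0],[0,0,0.7,0,0,0],[0,0,0.6,0,0,0],[0,0,0.4,0,0,0],[0,0,0.2,0,0,0],[0,0,0,0,0,0],[0,0,0,0,0,0]]'; python3 go.py .6203 .162 .1026
```

```text
clock: 16.15
position: [0.6202, 0.1623, 0.1026]
tool_rot: [2.629, 1.719, 0.001]
wrist_force: [-3.5, -0.5, 8.4]
grip_width: 0.0497
t 16.15 pos [0.6202 0.1623 0.1026] yaw 66.35 w 0.0497 F [-3.5 -0.5  8.4]
turn deg [ 0.03 -0.02 -0.  ] then shift cm [-0.03  0.02  0.  ]
```

Contact at the expected height. I'm releasing, then heading for the lid.

```bash
python3 -m crank '[[0,0,0,0,0,0],[0,0,0,0,0,0],[0,0,0,0,0,0],[0,0,0,0,0,0],[0,0,0,0,0,0],[0,0,0,0,0,0]]' 100;python3 -m crank '[[0,0,-1,0,0,0],[0,0,-3,0,0,0],[0,0,-4,0,0,0],[0,0,-3,0,0,0],[0,0,-1,0,0,0],[0,0,0,0,0,0]]'; python3 go.py .447 .3025 .22
```

```text
clock: 16.75
position: [0.6202, 0.1624, 0.1016]
tool_rot: [-2.63, -1.719, -0.0]
wrist_force: [0.4, -0.1, -0.2]
grip_width: 0.0916
clock: 17.35
position: [0.6205, 0.1624, 0.2233]
tool_rot: [2.629, 1.718, 0.004]
wrist_force: [-0.2, -0.3, -1.2]
grip_width: 0.0951
t 17.35 pos [0.6205 0.1624 0.2233] yaw 66.35 w 0.0951 F [-0.2 -0.3 -1.2]
turn deg [ 0.14 -0.09 -0.  ] then shift cm [  5.87 -21.51   0.33]
```

```bash
python3 -m crank '[[0.5,-2,0,0,0,0],[1,-3.6,0,0,0,0],[1.1,-3.9,0,0,0,0],[1.1,-4,0,0,0,0],[1,-4,0,0,0,0],[0.7,-2.5,0,0,0,0],[0.4,-1.5,0,0,0,0],[0,0,0,0,0,0],[0,0,0,0,0,0],[0,0,0,0,0,0]]'; python3 - <<'E'
from meas import *
t=capture('top');s=capture('scene');cv2.imwrite('pics/a6.png',np.hstack([crop(t,220,187,40,5),crop(s,357,230,40,5)]))
E
python3 go.py .4472 .303 .033
```

```text
clock: 18.35
position: [0.4474, 0.3011, 0.2212]
tool_rot: [2.63, 1.718, -0.0]
wrist_force: [-0.5, -0.2, -0.4]
grip_width: 0.0955
t 18.45 pos [0.4473 0.3011 0.2214] yaw 66.27 w 0.0953 F [ 0.5 -0.5  0.1]
turn deg [-0.01  0.01 -0.  ] then shift cm [ 0.17 -0.09 18.84]
```

View pics/a6.png

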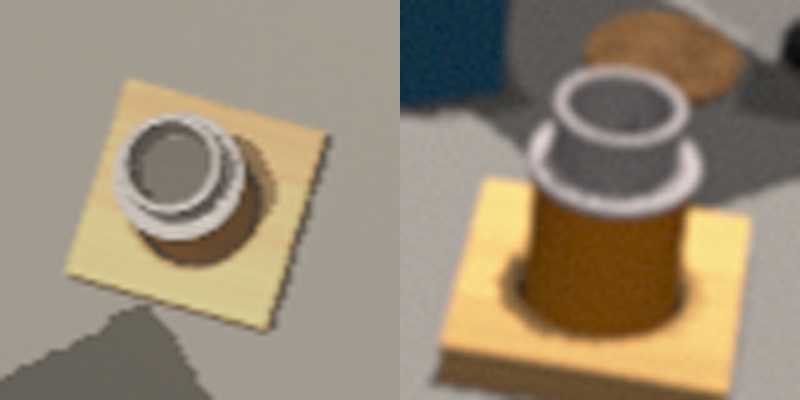

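The basket flange rests on the beaker rim in both crops. Next I grasp the lid knob.

```bash
python3 -m crank '[[0.2,-0.1,2,0,0,0],[0,0,3,0,0,0],[0,0,3,0,0,0],[0,0,3,0,0,0],[0,0,3,0,0,0],[0,0,2.5,0,0,0],[0,0,1.5,0,0,0],[0,0,0.7,0,0,0],[0,0,0,0,0,0],[0,0,0,0,0,0]]'; python3 go.py .4472 .303 .033;  python3 - <<'E'
from meas import *
print(onz('top',213.6,179.3,.106))
s=capture('scene');cv2.imwrite('pics/a7.png',crop(s,406,190,40,6))
E
```

```text
clock: 19.45
position: [0.4469, 0.304, 0.0352]
tool_rot: [2.63, 1.719, 0.001]
wrist_force: [-0.0, 0.3, -0.2]
grip_width: 0.0953
t 19.45 pos [0.4469 0.304  0.0352] yaw 66.33 w 0.0953 F [-0.   0.3 -0.2]
turn deg [ 0.03 -0.04 -0.  ] then shift cm [-0.07  0.07  0.22]
[0.62095605 0.1619213  0.106     ]
```

View pics/a7.png

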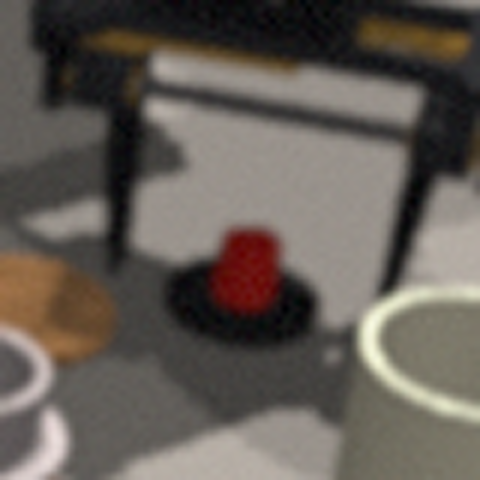

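The knob (crop 248,270) stands midway between the open fingers, so I close.

```bash
python3 -m crank '[[0,0,0.1,0,0,0],[0,0,0,0,0,0],[0,0,0,0,0,0],[0,0,0,0,0,0],[0,0,0,0,0,0],[0,0,0,0,0,0],[0,0,0,0,0,0],[0,0,0,0,0,0],[0,0,0,0,0,0],[0,0,0,0,0,0]]' 0;python3 go.py .4472 .303 .033;python3 -m crank '[[0,0,-1,0,0,0],[0,0,-3,0,0,0],[0,0,-4,0,0,0],[0,0,-4,0,0,0],[0,0,-2,0,0,0],[0,0,-1,0,0,0],[0,0,0,0,0,0],[0,0,0,0,0,0]]'; python3 go.py .6204 .162 .19;python3 - <<'E'
from h import *
s=capture('scene');cv2.imwrite('pics/a8.png',crop(s,406,140,50,6))
E
```

```text
clock: 20.5
position: [0.4464, 0.304, 0.0336]
tool_rot: [-2.629, -1.719, 0.0]
wrist_force: [-0.1, -1.1, -0.1]
grip_width: 0.0237
t 20.5 pos [0.4464 0.304  0.0336] yaw 66.35 w 0.0237 F [-0.1 -1.1 -0.1]
turn deg [-0. -0.  0.] then shift cm [-0.05  0.11  0.06]
clock: 21.3
position: [0.446, 0.3037, 0.1828]
tool_rot: [-2.629, -1.719, 0.002]
wrist_force: [0.3, -0.6, -0.4]
grip_width: 0.0232
t 21.3 pos [0.446  0.3037 0.1828] yaw 66.35 w 0.0232 F [ 0.3 -0.6 -0.4]
turn deg [-0.05  0.05 -0.  ] then shift cm [-5.99 21.66 -0.72]
```

View pics/a8.png

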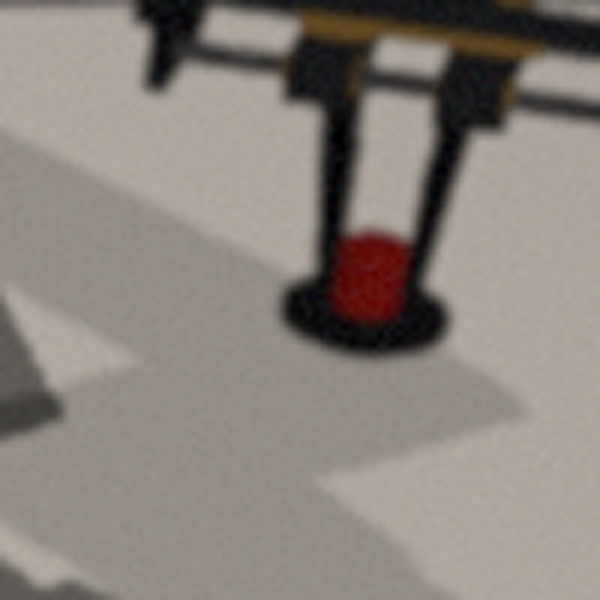

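The lid is held level by the knob at crop (370,290). I'm carrying it to the basket.

```bash
python3 -m crank '[[-0.6,2,0,0,0,0],[-1,3.6,0,0,0,0],[-1.1,4,0,0,0,0],[-1.1,4,0,0,0,0],[-1,3.6,0,0,0,0],[-0.7,2.6,0,0,0,0],[-0.5,1.8,0,0,0,0],[0,0,0,0,0,0],[0,0,2,0,0,0],[0,0,0.8,0,0,0]]';python3 -m crank '[[0,0,0,0,0,0],[0,0,0,0,0,0],[0,0,0,0,0,0]]'; python3 go.py .6202 .1625 .1316;python3 - <<'E'
from h import *
s=capture('scene');cv2.imwrite('pics/a9.png',crop(s,357,210,50,6))
E
```

```text
clock: 22.35
position: [0.6187, 0.1629, 0.1538]
tool_rot: [-2.628, -1.719, 0.004]
wrist_force: [-0.6, -0.7, -1.7]
grip_width: 0.0232
clock: 22.65
position: [0.6202, 0.1628, 0.1564]
tool_rot: [2.629, 1.72, 0.001]
wrist_force: [0.9, 0.5, -0.8]
grip_width: 0.0235
t 22.65 pos [0.6202 0.1628 0.1564] yaw 66.38 w 0.0235 F [ 0.9  0.5 -0.8]
turn deg [ 0.04 -0.03 -0.  ] then shift cm [-0.03  0.01  2.48]
```

View pics/a9.png

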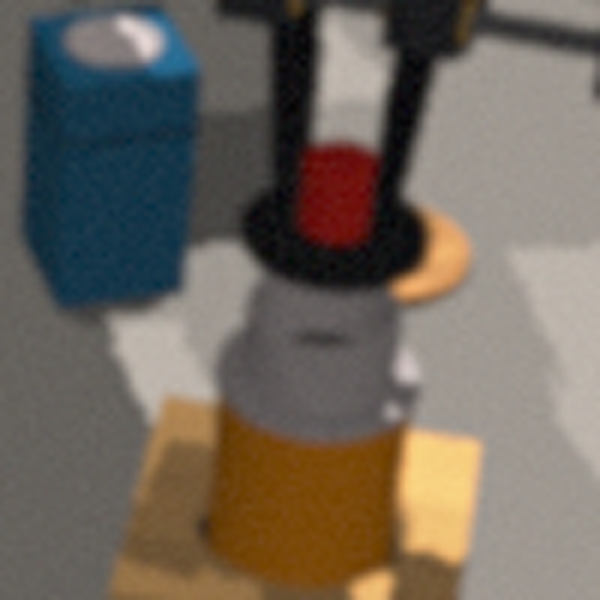

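The lid (crop x≈335) lies on the stack's slightly leaning axis: beaker 303, flange 316, collar 324. I'm lowering it.

```bash
python3 -m crank '[[0,0,0.7,0,0,0],[0,0,0.5,0,0,0],[0,0,0.4,0,0,0],[0,0,0.4,0,0,0],[0,0,0.3,0,0,0],[0,0,0.2,0,0,0],[0,0,0,0,0,0],[0,0,0,0,0,0]]'; python3 go.py .6203 .162 .1316
```

```text
clock: 23.5
position: [0.6204, 0.1623, 0.1316]
tool_rot: [2.629, 1.719, 0.001]
wrist_force: [-3.3, -0.0, 8.7]
grip_width: 0.0236
t 23.5 pos [0.6204 0.1623 0.1316] yaw 66.35 w 0.0236 F [-3.3 -0.   8.7]
turn deg [ 0.05 -0.03 -0.  ] then shift cm [-0.03  0.01  0.  ]
```

```bash
python3 -m crank '[[0,0,0,0,0,0],[0,0,0,0,0,0],[0,0,0,0,0,0],[0,0,0,0,0,0],[0,0,0,0,0,0],[0,0,0,0,0,0],[0,0,0,0,0,0]]' 100;python3 -m crank '[[0,0,-1,0,0,0],[0,0,-3,0,0,0],[0,0,-4,0,0,0],[0,0,-3,0,0,0],[0,0,-1,0,0,0],[0,0,0,0,0,0]]'; python3 go.py .444 .1137 .23 101.2; python3 go.py .444 .1137 .23 11.2
```

```text
clock: 24.2
position: [0.6202, 0.1624, 0.1306]
tool_rot: [-2.629, -1.719, -0.0]
wrist_force: [0.3, 0.1, 0.1]
grip_width: 0.0739
clock: 24.8
position: [0.6205, 0.1624, 0.2522]
tool_rot: [2.629, 1.718, 0.004]
wrist_force: [-0.3, 0.9, -0.6]
grip_width: 0.0952
t 24.8 pos [0.6205 0.1624 0.2522] yaw 66.35 w 0.0952 F [-0.3  0.9 -0.6]
turn deg [  0.16  -0.05 -34.85] then shift cm [ -1.35 -18.26   2.22]
t 24.8 pos [0.6205 0.1624 0.2522] yaw 66.35 w 0.0952 F [-0.3  0.9 -0.6]
turn deg [ 0.08 -0.15 55.15] then shift cm [-18.26   1.35   2.22]
```

```bash
python3 -m crank '[[0,0,0,0,0,-7],[0,0,0,0,0,-7],[0,0,0,0,0,-7],[0,0,0,0,0,-7],[0,0,0,0,0,-6.9],[-0.3,-4,0,0,0,0],[-0.3,-4,0,0,0,0],[-0.3,-4,0,0,0,0],[-0.3,-4,0,0,0,0],[-0.2,-2.3,0,0,0,0]]'; python3 -m crank '[[0,0,0,0,0,0],[0,0,0,0,0,0],[0,0,0,0,0,0]]';python3 go.py .444 .1137 .07 101.2;python3 - <<'E'
from h import *
t=capture('top');s=capture('scene');cv2.imwrite('pics/a10.png',np.hstack([crop(t,220,187,40,5),crop(s,357,220,45,5)[:400,:400]]))
E
```

```text
clock: 25.8
position: [0.4402, 0.1124, 0.2492]
tool_rot: [-1.991, -2.427, 0.004]
wrist_force: [0.5, 0.2, -0.5]
grip_width: 0.0952
clock: 26.1
position: [0.4442, 0.1131, 0.25]
tool_rot: [-1.993, -2.428, 0.001]
wrist_force: [1.2, -0.1, -1.0]
grip_width: 0.0952
t 26.1 pos [0.4442 0.1131 0.25  ] yaw 101.25 w 0.0952 F [ 1.2 -0.1 -1. ]
turn deg [-0.03 -0.01  0.05] then shift cm [ 0.07 -0.   18.  ]
```

View pics/a10.png

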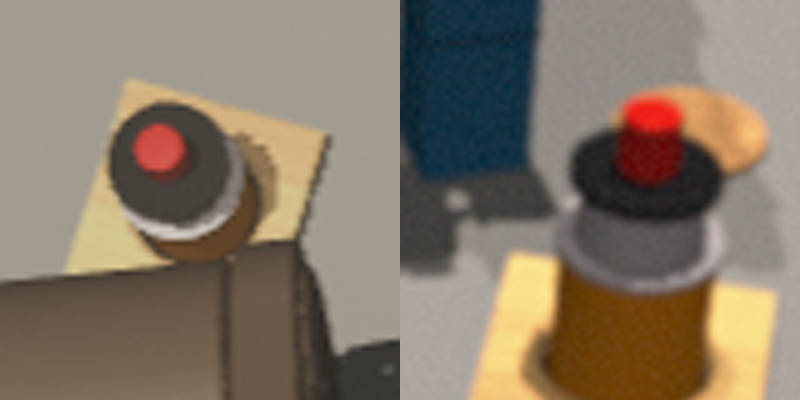

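The lid sits level on the collar in both views. Now I descend on the tin.

```bash
python3 -m crank '[[0.05,0,2,0,0,0],[0,0,3,0,0,0],[0,0,3,0,0,0],[0,0,3,0,0,0],[0,0,3,0,0,0],[0,0,2.5,0,0,0],[0,0,1.5,0,0,0],[0,0,0,0,0,0],[0,0,0,0,0,0],[0,0,0,0,0,0]]'; python3 -m crank '[[0,0,0,0,0,0],[0,0,0,0,0,0],[0,0,0,0,0,0],[0,0,0,0,0,0],[0,0,0,0,0,0],[0,0,0,0,0,0],[0,0,0,0,0,0],[0,0,0,0,0,0]]' 0;python3 go.py .444 .1137 .07 101.2;python3 -m crank '[[0,0,-1,0,0,0],[0,0,-3,0,0,0],[0,0,-4,0,0,0],[0,0,-3,0,0,0],[0,0,-1,0,0,0],[0,0,0,0,0,0],[0,0,0,0,0,0]]'; python3 go.py .6193 -.1419 .185 111.3;python3 - <<'E'
from h import *
s=capture('scene');cv2.imwrite('pics/a11.png',crop(s,325,150,50,6))
E
```

```text
clock: 27.2
position: [0.4439, 0.1135, 0.0713]
tool_rot: [1.992, 2.428, 0.001]
wrist_force: [-0.0, 0.2, 0.1]
grip_width: 0.0951
clock: 28.0
position: [0.4434, 0.1134, 0.0706]
tool_rot: [-1.993, -2.428, -0.0]
wrist_force: [-0.0, -0.3, 1.0]
grip_width: 0.0519
t 28.0 pos [0.4434 0.1134 0.0706] yaw 101.25 w 0.0519 F [-0.  -0.3  1. ]
turn deg [ 0.   -0.    0.05] then shift cm [0.02 0.07 0.06]
clock: 28.7
position: [0.4428, 0.1133, 0.1897]
tool_rot: [-1.992, -2.428, 0.001]
wrist_force: [0.7, 0.7, -2.1]
grip_width: 0.0519
t 28.7 pos [0.4428 0.1133 0.1897] yaw 101.25 w 0.0519 F [ 0.7  0.7 -2.1]
turn deg [ -0.07  -0.02 -10.05] then shift cm [-30.19   7.17   0.47]
```

View pics/a11.png

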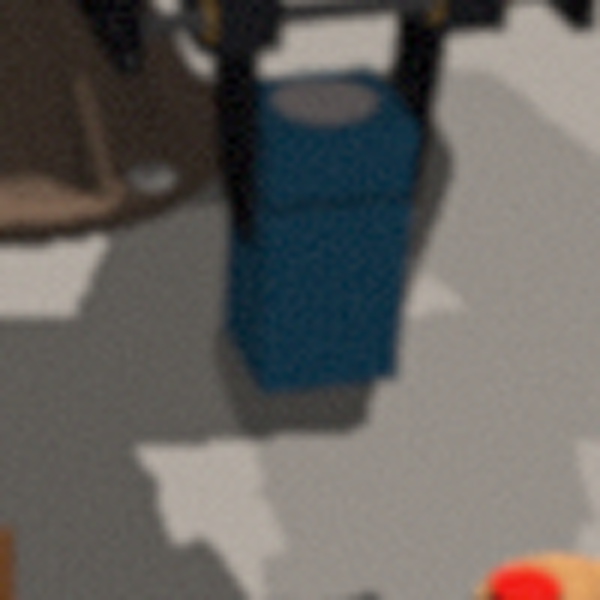

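The tin is held square and upright. I turn it 10° and carry it over.

```bash
python3 -m crank '[[0,0,0,0,0,-5],[0,0,0,0,0,-5.1],[-2,0.5,0,0,0,0],[-4,0.9,0,0,0,0],[-4.2,1,0,0,0,0],[-4.2,1,0,0,0,0],[-4.2,1,0,0,0,0],[-4.2,1,0,0,0,0],[-4,0.9,0,0,0,0],[-2.4,0.6,0,0,0,0]]'; python3 -m crank '[[-1,0.2,2,0,0,0],[0,0,3,0,0,0],[0,0,2,0,0,0],[0,0,0,0,0,0],[0,0,0,0,0,0],[0,0,0,0,0,0]]';python3 go.py .6187 -.1421 .0766 111.3;python3 - <<'E'
from h import *
s=capture('scene');cv2.imwrite('pics/a12.png',crop(s,205,220,55,6))
E
```

```text
clock: 29.75
position: [0.6147, -0.136, 0.1882]
tool_rot: [-1.772, -2.591, 0.001]
wrist_force: [0.4, 1.5, -1.8]
grip_width: 0.0519
clock: 30.35
position: [0.6198, -0.142, 0.1212]
tool_rot: [1.771, 2.594, 0.0]
wrist_force: [-0.5, -0.3, -1.9]
grip_width: 0.0517
t 30.35 pos [ 0.6198 -0.142   0.1212] yaw 111.36 w 0.0517 F [-0.5 -0.3 -1.9]
turn deg [0.04 0.03 0.06] then shift cm [ 0.03 -0.1   4.46]
```

View pics/a12.png

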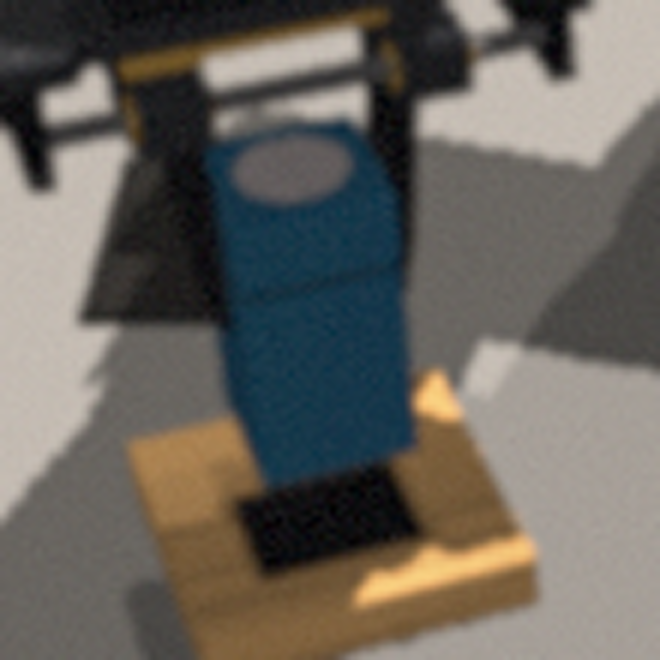

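The tin's front bottom edge (crop 270–415, 480–440) is parallel to the hole's edge and above it. I'll lower to just above the mouth and check.

```bash
python3 -m crank '[[0,-0.08,1,0,0,0],[0,0,1,0,0,0],[0,0,0.5,0,0,0],[0,0,0,0,0,0],[0,0,0,0,0,0],[0,0,0,0,0,0]]';python3 go.py .6187 -.1421 .0766 111.3;python3 - <<'E'
from h import *
s=capture('scene');cv2.imwrite('pics/a13.png',crop(s,205,235,45,7))
E
```

```text
clock: 31.0
position: [0.6188, -0.1424, 0.0959]
tool_rot: [1.771, 2.594, 0.0]
wrist_force: [-0.8, -0.9, -1.3]
grip_width: 0.0523
t 31.0 pos [ 0.6188 -0.1424  0.0959] yaw 111.35 w 0.0523 F [-0.8 -0.9 -1.3]
turn deg [0.02 0.01 0.05] then shift cm [ 0.03 -0.    1.93]
```

View pics/a13.png

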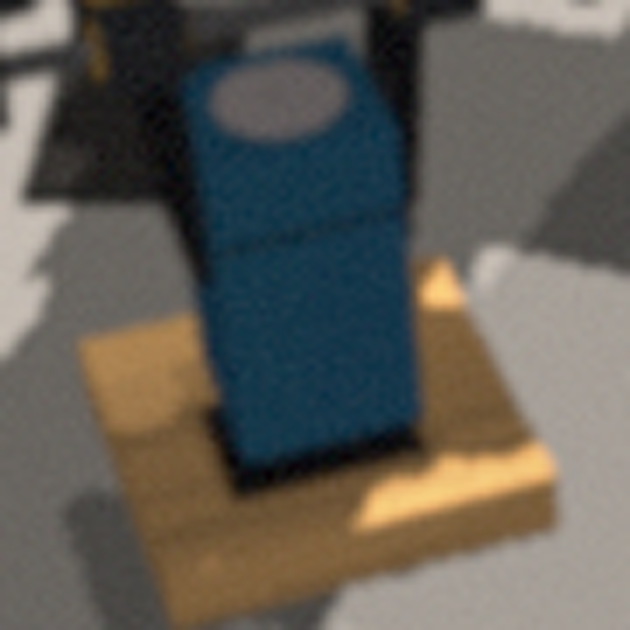

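Both front corners of the tin (235,460 and 417,420) lie the same distance above the hole corners (238,490 and 420,445), so it is aligned. I'm lowering it.

```bash
python3 -m crank '[[0,0,0.6,0,0,0],[0,0,0.4,0,0,0],[0,0,0.3,0,0,0],[0,0,0.3,0,0,0],[0,0,0.2,0,0,0],[0,0,0.1,0,0,0],[0,0,0,0,0,0],[0,0,0,0,0,0]]';python3 go.py .6187 -.1421 .0766 111.3
```

```text
clock: 31.85
position: [0.6187, -0.1423, 0.0767]
tool_rot: [1.771, 2.594, 0.0]
wrist_force: [0.3, -0.2, -1.0]
grip_width: 0.0519
t 31.85 pos [ 0.6187 -0.1423  0.0767] yaw 111.35 w 0.0519 F [ 0.3 -0.2 -1. ]
turn deg [0.01 0.01 0.05] then shift cm [0.02 0.01 0.01]
```

Seated height reached with no contact force. I'm releasing and rising clear.

```bash
python3 -m crank '[[0,0,0,0,0,0],[0,0,0,0,0,0],[0,0,0,0,0,0],[0,0,0,0,0,0],[0,0,0,0,0,0],[0,0,0,0,0,0],[0,0,0,0,0,0]]' 100;python3 -m crank '[[0,0,-1,0,0,0],[0,0,-3,0,0,0],[0,0,-4,0,0,0],[0,0,-4,0,0,0],[0,0,-2,0,0,0],[0,-3,0,0,0,0],[0,-4,0,0,0,0],[0,-4,0,0,0,0],[0,-4,0,0,0,0],[0,-3,0,0,0,0]]'; python3 -m crank '[[0,0,0,0,0,0],[0,0,0,0,0,0],[0,0,0,0,0,0]]'; python3 - <<'E'
from meas import *
t=capture('top');s=capture('scene');cv2.imwrite('pics/zt.png',t);cv2.imwrite('pics/zs.png',s)
cv2.imwrite('pics/a14.png',np.vstack([np.hstack([crop(t,216,182,30,6),crop(t,332,180,30,6)]),np.hstack([crop(s,357,225,40,6)[60:420,60:420],crop(s,205,230,40,6)[60:420,60:420]])])[:, :])
red=lambda h:((h[...,0]<8)|(h[...,0]>172))&(h[...,1]>120)&(h[...,2]>150)
try: print('knob',circ('top',sub('top',t,212,178,red,15),.137))
except Exception as e: print(e)
try:
  c=sub('top',t,332,180,lambda h:(h[...,2]>185)&(h[...,1]<60),20);print('tin disc',circ('top',c,.106))
except Exception as e: print(e)
c=sub('scene',s,205,210,lambda h:(h[...,2]>165)&(h[...,1]<90),16);print('tin disc sc',circ('scene',c,.106))
E
```

```text
clock: 32.55
position: [0.6187, -0.1423, 0.0766]
tool_rot: [1.771, 2.594, 0.0]
wrist_force: [0.1, -0.2, 0.6]
grip_width: 0.0947
clock: 33.55
position: [0.4491, -0.2082, 0.2174]
tool_rot: [1.772, 2.594, 0.0]
wrist_force: [1.1, -0.4, 0.6]
grip_width: 0.0951
clock: 33.85
position: [0.4518, -0.2078, 0.217]
tool_rot: [1.771, 2.594, 0.0]
wrist_force: [-0.3, 0.7, -0.4]
grip_width: 0.0951
knob (array([620.8, 162.4]), array([22.1, 22.4]), 'bbox', array([621.1, 162.3]), array([21.9, 22.5]))
tin disc (array([ 619.1, -142.2]), array([32.4, 33. ]), 'bbox', array([ 619. , -141.9]), array([32.8, 32.9]))
tin disc sc (array([ 620.7, -141.7]), array([38.5, 40.3]), 'bbox', array([ 620.2, -141.8]), array([39.9, 38.2]))
```

View pics/a14.png

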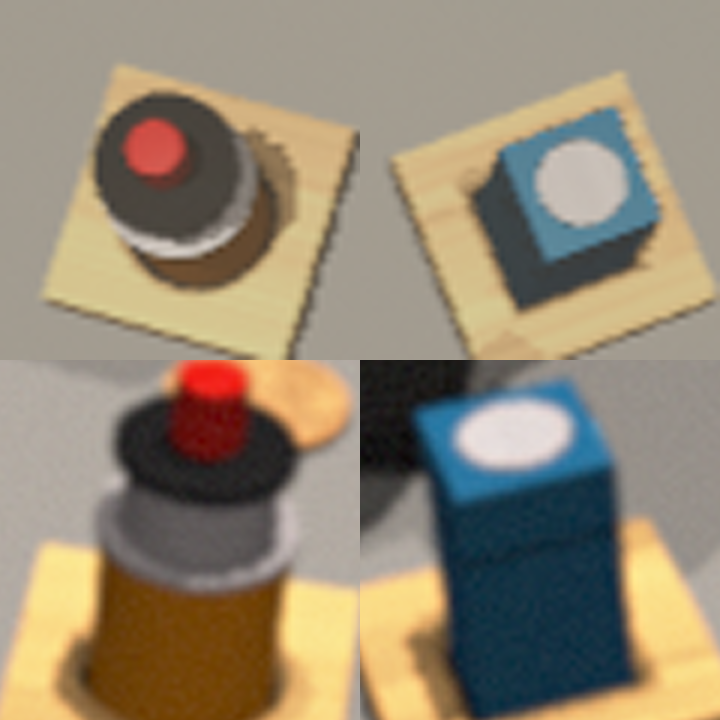

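View pics/zs.png

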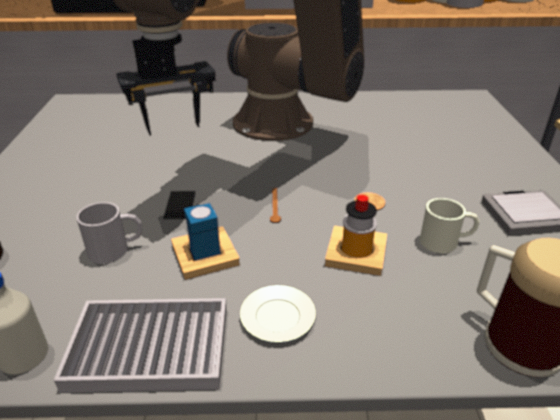

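The stack is complete in the round cut-out at (357,230) and the tin stands in the square one at (205,235). The mug and pitcher are where they were, and the gripper is clear of everything. I'm handing in.

```bash
python3 -c "
from rig import *
print(job_done())"
```

```text
the job is handed in; nothing more can be done
None
```

I set the beaker in the round cut-out, hung the basket in it and put the lid on. Last, I turned the tin 10° and stood it in the square cut-out. I handed the job in at about 34 s of the 128 s; hand-in reports no verdict.

- **Lid and stack:** the last top view puts the lid knob at (620.8, 162.4) mm, against the round cut-out's centre at (620.3, 161.8) mm. Beaker, basket and lid were each let go at their expected seated height. The basket and lid were pressing down lightly, about 8–9 N, when released.
- **Tin:** its top disc is at (619.1, -142.2) mm from above, against the square cut-out's centre at (619.3, -141.9) mm. The tin was released at seated height with no contact force.
- **Mug and pitcher:** both appear unmoved in the last scene picture, judged by eye; I did not measure them.
- **Disagreements:** the scene camera put the tin disc about 1.5 mm farther out in x than the top camera, within calibration. The first scene-camera fits of the partly hidden holes, beaker rim and lid disc were 5–14 mm off, so I used the top view. No final check failed.

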